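# Put the hexagon nuts away by size

### The arm

A 7-joint arm with a two-finger parallel gripper is mounted at the origin on the work surface. World frame = base frame: x ahead of the robot, y to its left, z up, the work surface at z = 0. Lengths are in mm, angles in rad, forces in N, time in s.
With the tool pointing down it reaches from about 350 to 900 mm from the base axis. Payload 19.9 kg.
Tool frame: the origin (TCP) lies at the very end of the fingers, on their centre line; the grasp point (between the pads) lies 19 mm behind it; z points along the fingers, y is the line along which they close (so a half turn about z gives the same grasp; the last joint's range is limited). The gripper opens to 85 mm and grips with 20 to 120 N. Pads are 22 mm wide; open, the fingers measure 114 mm over their backs; the gripper's body (76 mm by 85 mm) begins 54 mm behind the grasp point. The pads swing forward as they close: fully open they stand 13 mm farther back than shut.
Start: joints at [1.244, 0.417, -0.01, 1.614, 0.005, 1.111, -0.053], TCP at [176.198, -599.629, 231.26] pointing down, gripper open.
Joint ranges: [-2.81, 2.81], [-0.39, 2.02], [-1.27, 1.25], [0.06, 2.57], [-1.19, 4.33], [0.19, 2], [-2.82, 2.82]. Speed limits (rad/s): [1.89, 1.89, 2.39, 2.39, 3.01, 3.01, 3.01].

### API

Orientations are given as a 3x3 rotation matrix whose columns are the frame's x, y, z axes.
In Python, from plant import get_obs, vision, workorder gives the robot as it stands. The module is installed in compiled form; this text tells all that it offers.
- The arm moves only by the shell command python3 -m crank 'ROWS' [FORCE]. ROWS is JSON, a list of rows, each a list of 3 entries, a list of its own where there are three numbers: the shift along the world's x, y, z in cm, then the turn about the world's z in rad, then the closure, from 0 (fully open) to 1 (shut). In form: [[[tx, ty, tz], turn, gripper], ...]. A call has 1 to 5 rows; each row shifts and turns the commanded pose from where the row before left it; what a row does not reach is not made up. A row lasts 1/12 s, in which the tool goes at most 41.7 mm and 7.16 degrees, less where a joint would pass 70% of its speed; a pose out of reach is approached as far as the arm can. A call is refused whole if a number of a shift passes 4.17 or a number of a turn 0.125, either way. A call with a gripper value outside its range is refused whole. The fingers move at their own pace and stop on an object; FORCE is the grip in N (left out, the last holds). Time passes only in rows, so rows that do not move let the fingers close. It gives the time, the measured TCP pose, the force, the opening and the grip force at its end, in the units of the state.
- get_obs(): the state, without advancing time (a new reading comes with each control period).
- vision.camera(name): name is "side" or "top" or "wrist"; returns the picture (400x640x3 uint8, red, green, blue); there is no depth.
- vision.camera_model(name): a dict with "vertical_fov" (degrees; the focal length in pixels is half the picture's height over the tangent of half this angle, whatever the lens; pixels are square), "cx", "cy" (the principal point, pixels), "k1" (the pictures are not rectified: a ray, as slopes to the right and down, at radius r is drawn at 1 + k1 r^2 times it, then the intrinsics apply), "camera_from_world" (4x4, takes a point from world to camera coordinates). Camera axes: x right, y down, z forward; pixel columns grow to the right and rows downward; lengths in mm; the calibration is good to about 2 mm. A picture is of the moment at which its call begins: read the wrist's pose just before it. camera_model takes no time and is no camera call; for the wrist camera it gives the pose at the moment of the call.
- workorder.hand_in(): hands the job in; it is judged then, once.
The state is a dict: "time_s": time; "joint_positions": joint angles; "qd": joint speeds; "joint_efforts": joint torques, N m; "position": TCP position; "orientation": TCP orientation; "wrist_force": force on the tool from outside, world axes, zero at the start; "moment": the same for the moment, N m; "finger_gap": finger opening in mm; "grasp_force": force on a finger pad.
Only numpy, scipy, OpenCV 4.12 (cv2) and the standard library are available. Lean on these libraries where they do the work, as an engineer would, in place of code of your own. Each camera call takes 0.05 s, during which the arm holds its last target. There are 200 camera calls.

### The job

Put the three loose hexagon nuts away, one in each of the three blue bins in the middle of the bench: the largest nut in the largest bin, the middle-sized nut in the middle-sized bin and the smallest nut in the smallest bin, each lying flat on the bin's floor. Leave the washers, the sleeve and the bolt standing or lying where they are.

Things in the scene. Friction and masses are not known exactly. Their poses are not given: they have to be found in the camera images.
- nut_large: The largest of three plain steel hexagon nuts, loose, lying flat on the bench: 55 mm across flats (64 mm across corners), 29 mm thick, with a 36 mm open bore. Origin at the centre of its underside, z up along the bore; x is square to one pair of flats, and the other flats follow every 60 degrees.
- nut_medium: The middle-sized of three plain steel hexagon nuts, loose, lying flat on the bench: 41 mm across flats (47 mm across corners), 22 mm thick, with a 26 mm open bore. Origin at the centre of its underside, z up along the bore; x is square to one pair of flats, and the other flats follow every 60 degrees.
- nut_small: The smallest of three plain steel hexagon nuts, loose, lying flat on the bench: 30 mm across flats (35 mm across corners), 16 mm thick, with a 19 mm open bore. Origin at the centre of its underside, z up along the bore; x is square to one pair of flats, and the other flats follow every 60 degrees.
- bin_large: The largest of three blue plastic open-topped stock bins, fixed to the bench, starting empty: outside 150 mm long (along its x) by 130 mm wide (along its y), walls 4 mm thick, floor 3 mm thick; back (+x) and side walls 55 mm high, front wall (-x, towards the robot, white card on it) 33 mm high. Side rims are 8 mm thick in looks only. Origin at the centre of its underside, z up.
- bin_medium: The middle-sized of three blue plastic open-topped stock bins, fixed to the bench, starting empty: outside 120 mm long (along its x) by 105 mm wide (along its y), walls 4 mm thick, floor 3 mm thick; back (+x) and side walls 46 mm high, front wall (-x, towards the robot, white card on it) 28 mm high. Side rims are 8 mm thick in looks only. Origin at the centre of its underside, z up.
- bin_small: The smallest of three blue plastic open-topped stock bins, fixed to the bench, starting empty: outside 96 mm long (along its x) by 82 mm wide (along its y), walls 4 mm thick, floor 3 mm thick; back (+x) and side walls 37 mm high, front wall (-x, towards the robot, white card on it) 22 mm high. Side rims are 8 mm thick in looks only. Origin at the centre of its underside, z up.
- washer_large: Loose flat steel washer, not a nut: round, 66 mm outside, 37 mm bore, 6 mm thick. Origin at the centre of its underside. Stays where it is.
- washer_small: Loose flat steel washer, not a nut: round, 37 mm outside, 21 mm bore, 5 mm thick. Origin at the centre of its underside. Stays where it is.
- sleeve: Loose steel sleeve, a round tube standing on end: 48 mm outside, 38 mm bore, 42 mm high. Origin at the centre of its underside. Stays where it is.
- bolt: Loose steel bolt standing on its hexagon head, dark shank up: head 30 mm across flats and 12.5 mm thick, shank 20 mm in diameter, 54.5 mm high in all. Origin at the centre of its underside. Stays where it is.
Not all that is in view belongs to the job. What is shaped like the nut_medium but orange is not meant. Leave any orange or yellow look-alike of the nut_large alone.

How it is judged:
By the outcome, as a careful person would: the job done as asked, in the order asked, and still so for the second after the job is handed in, with the robot touching nothing.
It also fails if it takes over 80 s, if anything falls off the work surface, if the arm or the gripper's body presses on something with over 40 N, if the wrist force passes 120 N, or if a joint passes its speed limit or range.

## Working session

There is one attempt and no reset: what is moved stays moved. The work goes in short steps, Python scripts to look and compute and a shell command to move; the robot and the scene stay as the last step left them, time stands still between calls to the robot, and variables do not carry over. Pictures are saved under pics/ and viewed, at most 14 in all, crops included, and the job is handed in when it is done.

```bash
mkdir -p pics
cat > h.py <<'E'
import numpy as np, cv2
from plant import get_obs, vision
def snap(n,f):
    im=vision.camera(n); cv2.imwrite('pics/'+f,im[:,:,::-1]); return im
def ray(m,u,v):
    f=200/np.tan(np.radians(m['vertical_fov'])/2)
    K=np.array([[f,0,m['cx']],[0,f,m['cy']],[0,0,1]],float)
    p=cv2.undistortPoints(np.array([[[u,v]]],float),K,np.array([m['k1'],0,0,0,0.]))[0,0]
    T=np.array(m['camera_from_world']); R=T[:3,:3]; c=-R.T@T[:3,3]
    return c,R.T@np.array([p[0],p[1],1.])
def onplane(m,u,v,z):
    c,d=ray(m,u,v); return c+d*(z-c[2])/d[2]
E
python3 - <<'E'
from h import *
for n in ['top','side']:
    snap(n,n+'0.png'); m=vision.camera_model(n); print({k:np.round(v,3).tolist() for k,v in m.items()})
o=get_obs(); print(o['time_s'],o['position'],o['orientation'],o['finger_gap'])
E
```

```text
{'vertical_fov': 57.61, 'cx': 316.875, 'cy': 199.887, 'k1': -0.07, 'camera_from_world': [[0.013, -1.0, 0.023, 17.808], [-0.989, -0.016, -0.15, 474.725], [0.15, -0.021, -0.988, 833.505], [0.0, 0.0, 0.0, 1.0]]}
{'vertical_fov': 52.84, 'cx': 314.596, 'cy': 198.714, 'k1': -0.043, 'camera_from_world': [[-0.689, -0.725, 0.004, 370.793], [-0.554, 0.523, -0.648, 286.451], [0.468, -0.449, -0.762, 795.613], [0.0, 0.0, 0.0, 1.0]]}
0.1 [ 176.12175635 -599.34959438  230.73149886] [[ 9.59428093e-01  2.81953159e-01 -3.88504454e-04]
 [ 2.81953414e-01 -9.59427553e-01  1.02101410e-03]
 [-8.48637286e-05 -1.08912976e-03 -9.99999403e-01]] 85.42602427535269
```

View pics/top0.png

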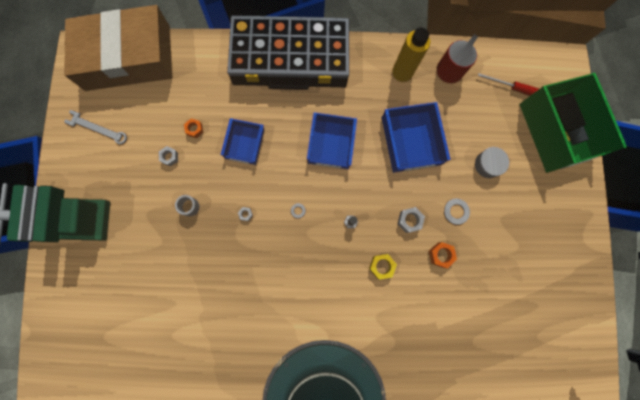

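View pics/side0.png

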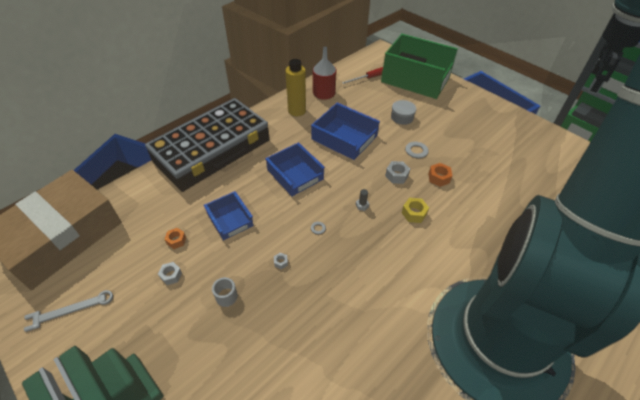

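Top view: small nut is at (245,214), medium at (168,156) and large at (412,220). The blue bins sit at (243,141), (332,140) and (416,137). The side view shows the same layout, with all nuts flat and clear of neighbours.

```bash
cat > meas.py <<'E'
from h import *
T={'nut_small':((245,214),(281,261),16),'nut_medium':((168,156),(170,273),22),'nut_large':((412,220),(398,172),29),'bolt':((351,222),(363,200),12),'wash_s':((298,211),(318,228),5)}
ims={n:cv2.imread(f'pics/{n}0.png') for n in('top','side')}
ms={n:vision.camera_model(n) for n in ims}
for k,(a,b,h) in T.items():
    for n,(u,v) in zip(('top','side'),(a,b)):
        r=20; im=ims[n][v-r:v+r,u-r:u+r]; hsv=cv2.cvtColor(im,cv2.COLOR_BGR2HSV)
        mk=((hsv[...,1]<65)).astype(np.uint8)
        c,_=cv2.findContours(mk,cv2.RETR_EXTERNAL,cv2.CHAIN_APPROX_NONE)
        c=min((x for x in c if cv2.contourArea(x)>40),key=lambda x:abs(cv2.boundingRect(x)[0]+cv2.boundingRect(x)[2]/2-r)+abs(cv2.boundingRect(x)[1]+cv2.boundingRect(x)[3]/2-r))
        (x,y),rad=cv2.minEnclosingCircle(c); M=cv2.moments(c); x,y=M['m10']/M['m00'],M['m01']/M['m00']
        print(k,n,round(x+u-r,1),round(y+v-r,1),'rad',round(rad,1),np.round(onplane(ms[n],x+u-r,y+v-r,h*.6),0),'area',cv2.contourArea(c))
im=ims['top']; hsv=cv2.cvtColor(im,cv2.COLOR_BGR2HSV)
mk=cv2.inRange(hsv,(105,120,40),(130,255,255)); mk[:90]=0; mk[:,:200]=0; mk[:,470:]=0
c,_=cv2.findContours(mk,cv2.RETR_EXTERNAL,cv2.CHAIN_APPROX_NONE)
for x in c:
    if cv2.contourArea(x)<300: continue
    rr=cv2.minAreaRect(x); print('bin',np.round(rr[0]),np.round(rr[1]),round(rr[2]),'pts',[np.round(onplane(ms['top'],*p,35)[:2]).tolist() for p in cv2.boxPoints(rr)],np.round(onplane(ms['top'],*rr[0],20)))
big=[cv2.resize(im[v-25:v+25,u-25:u+25],(260,260),interpolation=cv2.INTER_CUBIC) for (u,v) in ((245,214),(168,156),(412,220))]
big2=[cv2.resize(im[v-40:v+40,u-40:u+40],(260,260),interpolation=cv2.INTER_CUBIC) for (u,v) in ((243,141),(332,140),(416,137))]
cv2.imwrite('pics/z.png',np.vstack([np.hstack(big),np.hstack(big2)]))
E
python3 meas.py
```

```text
nut_small top 244.7 213.7 rad 7.2 [441. 200.  10.] area 135.5
nut_small side 280.3 260.3 rad 8.3 [442. 198.  10.] area 181.0
nut_medium top 167.4 155.5 rad 9.9 [584. 400.  13.] area 244.0
nut_medium side 169.5 272.8 rad 11.7 [583. 398.  13.] area 376.0
nut_large top 411.0 219.6 rad 13.5 [ 432. -207.   17.] area 460.5
nut_large side 397.2 171.8 rad 13.0 [ 433. -206.   17.] area 425.5
bolt top 350.4 221.6 rad 6.5 [426. -59.   7.] area 109.5
bolt side 362.6 201.1 rad 10.7 [433. -69.   7.] area 174.5
wash_s top 297.7 210.3 rad 7.4 [453.  71.   3.] area 148.0
wash_s side 317.8 227.4 rad 7.7 [454.  69.   3.] area 148.0
bin [242. 141.] [35. 39.] 13 pts [[579.0, 260.0], [677.0, 245.0], [658.0, 160.0], [562.0, 176.0]] [623. 213.  20.]
bin [332. 140.] [43. 49.] 8 pts [[569.0, 50.0], [694.0, 35.0], [680.0, -71.0], [556.0, -54.0]] [629. -11.  20.]
bin [416. 136.] [61. 57.] 81 pts [[706.0, -140.0], [735.0, -286.0], [576.0, -303.0], [550.0, -160.0]] [ 646. -226.   20.]
```

View pics/z.png

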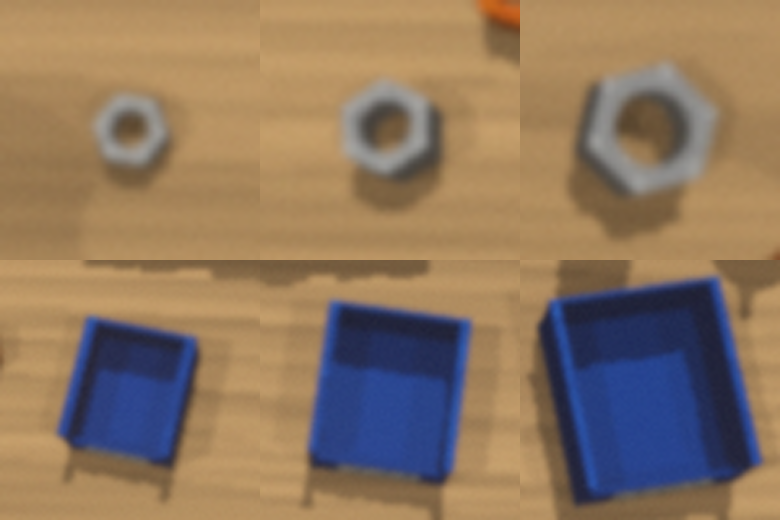

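Top and side agree to about 2 mm on all three nuts. The bins, about 150, 125 and 98 mm long, match the sizes given. I'm moving above the large nut for a wrist view.

```bash
python3 -m crank '[[[1.7,2.6,0],0,0],[[1.7,2.6,0],0,0],[[1.7,2.6,0],0,0],[[1.7,2.6,0],0,0],[[1.7,2.6,0],0,0]]' 60
python3 -m crank '[[[1.7,2.6,0],0,0],[[1.7,2.6,0],0,0],[[1.7,2.6,0],0,0],[[1.7,2.6,0],0,0],[[1.7,2.6,0],0,0]]'
python3 -m crank '[[[1.7,2.6,0],0,0],[[1.7,2.6,0],0,0],[[1.7,2.6,0],0,0],[[1.7,2.6,0],0,0],[[1.7,2.6,0],0,0]]'
python3 - <<'E'
from h import *
m=vision.camera_model('wrist');snap('wrist','w1.png'); np.save('w1.npy',m,allow_pickle=True)
o=get_obs(); print(o['time_s'],o['position'],o['orientation'][:,1]); print(np.round(m['camera_from_world'],3),m['vertical_fov'],m['k1'])
E
```

```text
time_s: 0.52
position: [261.7, -468.1, 231.0]
orientation: [[0.959, 0.282, -0.0], [0.282, -0.959, 0.0], [-0.0, -0.001, -1.0]]
wrist_force: [1.1, -1.0, -0.4]
finger_gap: 85.2
grasp_force: 0.0
time_s: 0.93
position: [346.7, -338.2, 231.2]
orientation: [[0.959, 0.282, -0.0], [0.282, -0.959, 0.0], [-0.0, -0.0, -1.0]]
wrist_force: [0.2, -0.6, 1.2]
finger_gap: 85.4
grasp_force: 0.0
time_s: 1.35
position: [431.6, -208.2, 231.2]
orientation: [[0.959, 0.282, -0.0], [0.282, -0.959, 0.0], [-0.0, -0.0, -1.0]]
wrist_force: [2.1, -0.6, 0.7]
finger_gap: 85.3
grasp_force: 0.0
1.4 [ 434.72590977 -203.02410355  231.37798252] [ 0.28731921 -0.95783423 -0.00112067]
[[ 2.82000e-01 -9.60000e-01  0.00000e+00 -3.22055e+02]
 [-9.26000e-01 -2.72000e-01  2.60000e-01  3.10846e+02]
 [-2.50000e-01 -7.40000e-02 -9.66000e-01  4.70776e+02]
 [ 0.00000e+00  0.00000e+00  0.00000e+00  1.00000e+00]] 67.35740889135366 -0.04038485089645225
```

View pics/w1.png

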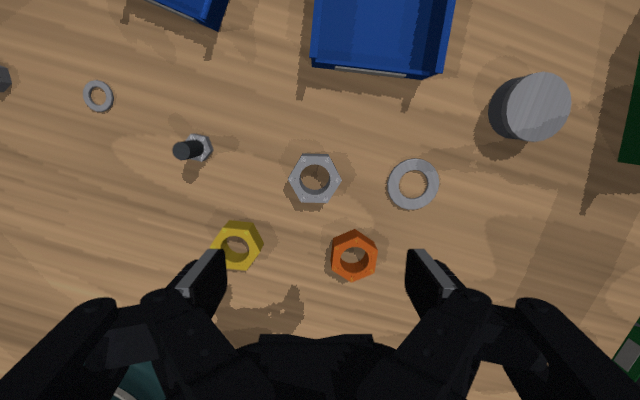

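Wrist view: the steel nut is at (315,180) with corners left and right. The washer is at (413,184), with the orange and yellow look-alikes nearer the fingers. Next I measure the nut's centre and flats.

```bash
cat > hexm.py <<'E'
import sys
from h import *
def hexm(im,m,uv,h,r=45,af=None,vis=None):
    u,v=uv; y0,x0=max(0,v-r),max(0,u-r); p=im[y0:v+r,x0:u+r]
    hsv=cv2.cvtColor(p,cv2.COLOR_RGB2HSV)
    mk=((hsv[...,1]<60)&(hsv[...,2]>115)).astype(np.uint8)
    c,_=cv2.findContours(mk,cv2.RETR_EXTERNAL,cv2.CHAIN_APPROX_NONE)
    c=max((q for q in c if cv2.contourArea(q)>60),key=cv2.contourArea)
    P=np.array([onplane(m,x+x0,y+y0,h)[:2] for x,y in cv2.convexHull(c)[:,0]])
    best=[]
    for a in np.radians(np.arange(0,60,1)):
        w=[];mid=[]
        for k in range(3):
            d=np.array([np.cos(a+k*np.pi/3),np.sin(a+k*np.pi/3)]); s=P@d; w.append(np.ptp(s)); mid.append((s.max()+s.min())/2)
        D=np.array([[np.cos(a+k*np.pi/3),np.sin(a+k*np.pi/3)] for k in range(3)])
        best.append((sum(w),np.degrees(a),np.round(w,1),np.linalg.lstsq(D,np.array(mid),rcond=None)[0]))
    b=min(best,key=lambda t:t[0]); print('flat-normal deg',b[1],'widths',b[2],'centre',np.round(b[3],1)); return b
def tool():
    o=get_obs(); y=o['orientation'][:,1]; print('t',round(o['time_s'],2),'pos',np.round(o['position'],1),'closing-axis deg',round(np.degrees(np.arctan2(y[1],y[0]))%180,1),'gap',round(o['finger_gap'],1),'F',np.round(o['wrist_force'],1))
E
python3 - <<'E'
from hexm import *
m=np.load('w1.npy',allow_pickle=True).item(); im=cv2.imread('pics/w1.png')[:,:,::-1].copy()
hexm(im,m,(315,180),29); tool()
E
```

```text
flat-normal deg 14.999999999999998 widths [55.1 55.5 55.4] centre [ 434.4 -206.7]
t 1.4 pos [ 434.7 -203.   231.4] closing-axis deg 106.7 gap 85.0 F [ 3.2  7.9 -1.3]
```

Run:
```python
from hexm import *
m=np.load('w1.npy',allow_pickle=True).item()
for n,u,v,z in (('washer',413,184,6),('orange',354,256,29),('yellow',238,246,29),('bolt',200,150,6)):
    d=onplane(m,u,v,z)[:2]-[434.4,-206.7]; print(n,np.round(d),round(np.hypot(*d)),np.degrees(np.arctan2(d[1],d[0])))
```

```text
washer [  25. -121.] 124 -78.2785629336881
orange [-79. -75.] 109 -136.6088785821477
yellow [-107.   67.] 126 147.80885796959035
bolt [ -8. 143.] 143 93.32184343227642
```

```bash
python3 -m crank '[[[0,0,-2],0.1,0],[[0,0,-2],0.1,0],[[0,0,-2],0.1,0],[[0,0,-2],0.1,0],[[0,0,-2],0.094,0]]'
python3 -m crank '[[[0,0,-1],0,0],[[0,0,0],0,0],[[0,0,0],0,0]]'
python3 -c "from hexm import *;tool()"
```

```text
time_s: 1.82
position: [431.0, -209.5, 130.2]
orientation: [[0.707, 0.707, -0.0], [0.707, -0.707, 0.0], [0.0, -0.0, -1.0]]
wrist_force: [0.0, -0.5, 0.3]
finger_gap: 85.1
grasp_force: 0.0
time_s: 2.07
position: [431.2, -209.6, 121.5]
orientation: [[0.713, 0.701, -0.001], [0.701, -0.713, 0.0], [-0.0, -0.001, -1.0]]
wrist_force: [0.1, 0.5, 0.0]
finger_gap: 85.6
grasp_force: 0.0
t 2.07 pos [ 431.2 -209.6  121.5] closing-axis deg 134.5 gap 85.6 F [0.1 0.5 0. ]
```

```bash
python3 -m crank '[[[0.3,0.3,-3],0,0],[[0,0,-3],0,0],[[0,0,-2.5],0,0],[[0,0,-1.8],0,0],[[0,0,-1.0],0,0]]'
python3 -m crank '[[[0,0,0],0,0],[[0,0,0],0,0.6],[[0,0,0],0,0.6],[[0,0,0],0,0.6],[[0,0,0],0,0.6]]'
python3 -m crank '[[[0,0,0],0,0.6],[[0,0,0],0,0.6],[[0,0,0],0,0.6]]'
```

```text
time_s: 2.48
position: [434.2, -206.7, 7.5]
orientation: [[0.713, 0.701, -0.001], [0.701, -0.713, -0.0], [-0.0, -0.0, -1.0]]
wrist_force: [-0.6, -0.2, 0.0]
finger_gap: 85.1
grasp_force: 0.0
time_s: 2.9
position: [434.9, -207.0, 9.9]
orientation: [[0.711, 0.703, 0.002], [0.703, -0.711, -0.001], [0.0, 0.002, -1.0]]
wrist_force: [-4.4, 2.4, 17.1]
finger_gap: 53.7
grasp_force: 60.4
time_s: 3.15
position: [435.0, -207.0, 9.9]
orientation: [[0.711, 0.703, 0.002], [0.703, -0.711, -0.001], [0.0, 0.002, -1.0]]
wrist_force: [-4.2, 2.9, 15.7]
finger_gap: 53.9
grasp_force: 60.4
```

```bash
python3 -m crank '[[[0,0,1.5],0,0.6],[[0,0,2.5],0,0.6],[[0,0,3],0,0.6],[[0,0,3],0,0.6],[[0,0,2],0,0.6]]'
python3 - <<'E'
from hexm import *
m=vision.camera_model('top')
B={'large':([(35,42),(197,20),(240,202),(58,240)],(376,97),520,55),'medium':([(333-260,42),(470-260,60),(447-260,220),(312-260,205)],(292,100),260,46),'small':([(88,58),(197,78),(172,203),(62,178)],(203,101),0,37)}
for k,(c,o,_,h) in B.items():
    P=np.array([onplane(m,o[0]+x/3.25,o[1]+y/3.25,h)[:2] for x,y in c])
    e=[np.linalg.norm(P[i]-P[(i+1)%4]) for i in range(4)]; d=(P[0]+P[1]-P[2]-P[3])
    print(k,np.round(P.mean(0)),np.round(e),'yaw',np.degrees(np.arctan2(d[1],d[0])))
tool()
E
```

```text
time_s: 3.57
position: [434.8, -206.9, 131.7]
orientation: [[0.711, 0.703, 0.003], [0.703, -0.711, -0.001], [0.001, 0.003, -1.0]]
wrist_force: [1.2, -0.5, -2.7]
finger_gap: 53.7
grasp_force: 67.0
large [ 635. -217.] [128. 145. 142. 154.] yaw 7.701169787808446
medium [620. -10.] [105. 126. 100. 128.] yaw -7.1307346542203085
small [618. 208.] [85. 99. 85. 96.] yaw -8.655935038324454
t 3.57 pos [ 434.8 -206.9  131.7] closing-axis deg 134.7 gap 53.7 F [ 1.2 -0.5 -2.7]
```

```bash
python3 -m crank '[[[2.5,-0.2,0],0,0.6],[[4,-0.3,0],0,0.6],[[4,-0.3,0],0,0.6],[[4,-0.3,0],0,0.6],[[4,-0.2,0],0,0.6]]'
python3 -m crank '[[[1.8,0,-1],0,0.6],[[0,0,-2],0,0.6],[[0,0,-2.5],0,0.6],[[0,0,-2.5],0,0.6]]'
python3 - <<'E'
from hexm import *
snap('top','t2.png'); a=cv2.imread('pics/t2.png')[60:220,300:500]; snap('side','s2.png'); b=cv2.imread('pics/s2.png')[40:200,260:460]
cv2.imwrite('pics/c2.png',np.hstack([cv2.resize(x,(400,320),interpolation=cv2.INTER_CUBIC) for x in (a,b)])); tool()
E
```

```text
time_s: 3.98
position: [620.8, -220.1, 129.4]
orientation: [[0.712, 0.702, 0.001], [0.702, -0.712, -0.001], [0.0, 0.001, -1.0]]
wrist_force: [-0.6, -0.4, -1.6]
finger_gap: 53.3
grasp_force: 66.9
time_s: 4.32
position: [637.6, -219.7, 48.4]
orientation: [[0.711, 0.703, 0.001], [0.703, -0.711, -0.0], [0.001, 0.001, -1.0]]
wrist_force: [-0.6, 0.4, -4.3]
finger_gap: 53.3
grasp_force: 67.0
t 4.42 pos [ 634.9 -219.1   45.2] closing-axis deg 134.7 gap 53.5 F [-1.5  0.3 -3.6]
```

View pics/c2.png

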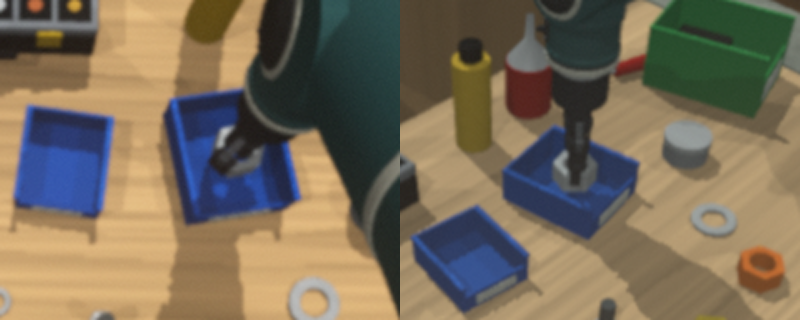

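The nut is centred in the large bin, below the rim. Next: lower and release it.

```bash
python3 -m crank '[[[0,0,-1.5],0,0.6],[[0,0,-1.2],0,0.6],[[0,0,-0.7],0,0.6],[[0,0,0],0,0.6],[[0,0,0],0,0.6]]'
python3 -m crank '[[[0,0,0],0,0.2],[[0,0,0],0,0.2],[[0,0,0],0,0.2],[[0,0,0],0,0.2]]'
python3 -m crank '[[[0,0,1],0,0.2],[[0,0,3],0,0.2],[[0,0,3.5],0,0.2],[[0,0,3],0,0.2]]'
```

```text
time_s: 4.83
position: [637.3, -219.7, 14.4]
orientation: [[0.711, 0.703, 0.0], [0.703, -0.711, -0.0], [0.0, 0.0, -1.0]]
wrist_force: [-0.2, -0.2, -2.5]
finger_gap: 53.3
grasp_force: 66.9
time_s: 5.17
position: [637.4, -219.7, 14.7]
orientation: [[0.711, 0.703, 0.001], [0.703, -0.711, -0.0], [0.0, 0.001, -1.0]]
wrist_force: [0.7, -0.0, 0.8]
finger_gap: 68.4
grasp_force: 0.0
time_s: 5.5
position: [637.3, -219.5, 121.9]
orientation: [[0.711, 0.703, 0.001], [0.703, -0.711, -0.0], [0.0, 0.0, -1.0]]
wrist_force: [0.4, -0.1, -0.2]
finger_gap: 68.4
grasp_force: 0.0
```

```bash
python3 -m crank '[[[-0.3,3.8,0.7],-0.05,0.2],[[-0.3,3.8,0.7],-0.05,0.2],[[-0.3,3.8,0.7],-0.05,0.2],[[-0.3,3.8,0.7],-0.05,0.2],[[-0.3,3.8,0.7],-0.05,0.2]]'
python3 -m crank '[[[-0.3,3.8,0.7],-0.05,0.2],[[-0.3,3.8,0.7],-0.05,0.2],[[-0.3,3.8,0.7],-0.05,0.2],[[-0.3,3.8,0.7],-0.05,0.2],[[-0.3,3.8,0.7],-0.05,0.2]]'
python3 -m crank '[[[-0.3,3.8,0.7],-0.05,0.2],[[-0.3,3.8,0.7],-0.05,0.2],[[-0.3,3.8,0.7],-0.05,0.2],[[-0.3,3.8,0.7],-0.05,0.2],[[-0.3,3.8,0.7],-0.05,0.2]]'
python3 -m crank '[[[-0.9,2.5,0],-0.03,0.2],[[0,2.3,0],0,0.2],[[0,0,0],0,0.2],[[0,0,0],0,0.2]]'
python3 - <<'E'
from hexm import *
m=vision.camera_model('wrist');snap('wrist','w2.png'); np.save('w2.npy',m,allow_pickle=True); tool()
snap('top','t3.png')
E
```

```text
time_s: 5.92
position: [621.9, -27.9, 155.7]
orientation: [[0.864, 0.503, 0.001], [0.503, -0.864, -0.0], [0.001, 0.0, -1.0]]
wrist_force: [0.6, 0.5, 0.6]
finger_gap: 68.2
grasp_force: 0.0
time_s: 6.33
position: [606.8, 162.3, 190.7]
orientation: [[0.962, 0.274, 0.001], [0.274, -0.962, 0.0], [0.001, 0.0, -1.0]]
wrist_force: [0.1, 0.2, 0.8]
finger_gap: 68.3
grasp_force: 0.0
time_s: 6.75
position: [591.6, 352.2, 225.8]
orientation: [[1.0, 0.027, 0.001], [0.027, -1.0, 0.0], [0.001, -0.0, -1.0]]
wrist_force: [0.7, 0.3, 0.3]
finger_gap: 68.3
grasp_force: 0.0
time_s: 7.08
position: [582.4, 399.8, 224.8]
orientation: [[1.0, 0.002, -0.0], [0.002, -1.0, 0.001], [-0.0, -0.001, -1.0]]
wrist_force: [0.3, -0.8, 0.1]
finger_gap: 68.4
grasp_force: 0.0
t 7.13 pos [583.1 398.3 224.8] closing-axis deg 90.0 gap 68.8 F [ 1.4 -1.7  0.3]
```

View pics/w2.png

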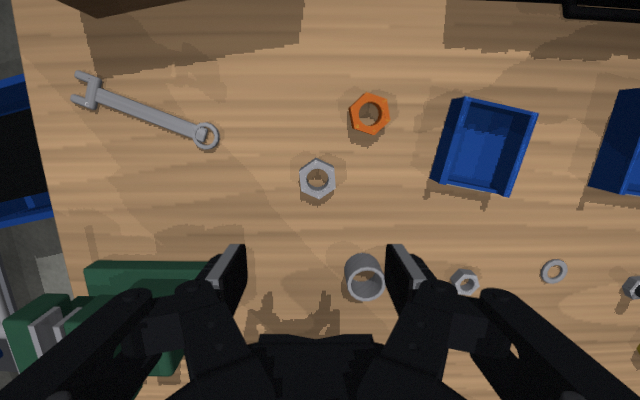

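View pics/t3.png

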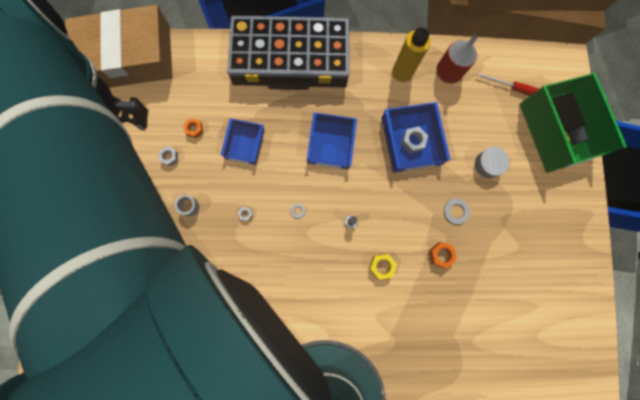

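The large nut lies flat in its bin at (416,139) in the top view. In the wrist view the medium nut is at (317,180), the sleeve at (364,277) and the orange look-alike at (369,114).

Run:
```python
from hexm import *
m=np.load('w2.npy',allow_pickle=True).item(); im=cv2.imread('pics/w2.png')[:,:,::-1].copy()
b=hexm(im,m,(317,180),22,r=30)
for n,u,v,z in (('sleeve',364,277,42),('orange',370,113,22)):
    print(n,np.round(onplane(m,u,v,z)[:2]-b[3]))
print('small',onplane(m,466,281,16))
```

```text
flat-normal deg 35.0 widths [43.3 41.4 41.4] centre [586.  398.2]
sleeve [-116.  -57.]
orange [ 74. -59.]
small [449.11588074 200.53324776  16.        ]
```

```bash
python3 -m crank '[[[0.25,-0.15,-3],0.087,0.2],[[0,0,-4],0,0.2],[[0,0,-4],0,0.2],[[0,0,-4],0,0.2],[[0,0,-3],0,0.2]]'
python3 -m crank '[[[0,0,-2],0,0.2],[[0,0,-1.2],0,0.2],[[0,0,-0.7],0,0.2],[[0,0,0],0,0.2],[[0,0,0],0,0.2]]'
python3 -m crank '[[[0,0,0],0,0.7],[[0,0,0],0,0.7],[[0,0,0],0,0.7],[[0,0,0],0,0.7],[[0,0,0],0,0.7]]'
```

```text
time_s: 7.6
position: [585.6, 394.5, 41.5]
orientation: [[0.996, 0.085, -0.001], [0.085, -0.996, -0.002], [-0.001, 0.001, -1.0]]
wrist_force: [-0.2, -0.4, 0.6]
finger_gap: 68.2
grasp_force: 0.0
time_s: 8.02
position: [586.5, 396.9, 6.6]
orientation: [[0.996, 0.086, 0.001], [0.086, -0.996, 0.001], [0.001, -0.001, -1.0]]
wrist_force: [-0.0, 0.3, 0.4]
finger_gap: 68.4
grasp_force: 0.0
time_s: 8.43
position: [586.4, 397.3, 7.0]
orientation: [[0.996, 0.087, 0.002], [0.087, -0.996, 0.001], [0.002, -0.001, -1.0]]
wrist_force: [-1.2, -0.8, 9.8]
finger_gap: 39.3
grasp_force: 60.8
```

```bash
python3 -m crank '[[[0,0,1.5],0,0.7],[[0,0,2.5],0,0.7],[[0,0,3],0,0.7],[[0,0,3],0,0.7],[[0,-2,1.5],0,0.7]]'
python3 -m crank '[[[0.4,-3.9,0],-0.02,0.7],[[0.4,-3.9,0],-0.02,0.7],[[0.4,-3.9,0],-0.02,0.7],[[0.4,-3.9,0],-0.02,0.7],[[0.4,-3.9,0],-0.02,0.7]]'
python3 -m crank '[[[0.4,-3.9,0],-0.02,0.7],[[0.4,-3.9,0],-0.02,0.7],[[0.4,-3.9,0],-0.02,0.7],[[0.4,-3.9,0],-0.02,0.7],[[0,-2.5,0],-0.02,0.7]]'
python3 -m crank '[[[0,-1.1,-1],0,0.7],[[0,0,-1],0,0.7],[[0,0,-1],0,0.7],[[0,0,0],0,0.7]]'
python3 - <<'E'
from hexm import *
tool();m=vision.camera_model('wrist'); w=snap('wrist','w4.png'); np.save('w4.npy',m,allow_pickle=True)
snap('top','t4.png'); a=cv2.imread('pics/t4.png')[60:220,220:420]
cv2.imwrite('pics/c4.png',np.hstack([cv2.resize(a,(400,320),interpolation=cv2.INTER_CUBIC),cv2.resize(w[:,:,::-1],(400,320))]))
E
```

```text
time_s: 8.85
position: [585.4, 381.5, 125.6]
orientation: [[0.996, 0.091, 0.004], [0.091, -0.996, 0.005], [0.004, -0.005, -1.0]]
wrist_force: [0.5, 1.5, -1.0]
finger_gap: 39.5
grasp_force: 61.2
time_s: 9.27
position: [605.8, 180.1, 121.8]
orientation: [[1.0, -0.014, 0.001], [-0.014, -1.0, 0.0], [0.001, -0.0, -1.0]]
wrist_force: [0.6, -0.1, -1.7]
finger_gap: 39.3
grasp_force: 61.2
time_s: 9.68
position: [622.2, -3.8, 121.7]
orientation: [[0.993, -0.117, 0.002], [-0.117, -0.993, -0.001], [0.002, 0.001, -1.0]]
wrist_force: [-0.0, 0.2, -2.4]
finger_gap: 39.3
grasp_force: 61.1
time_s: 10.02
position: [620.6, -8.4, 88.4]
orientation: [[0.994, -0.111, -0.003], [-0.111, -0.994, 0.001], [-0.003, -0.001, -1.0]]
wrist_force: [-0.3, 1.2, -1.5]
finger_gap: 39.4
grasp_force: 61.2
t 10.02 pos [620.6  -8.4  88.4] closing-axis deg 83.6 gap 39.4 F [-0.3  1.2 -1.5]
```

View pics/c4.png

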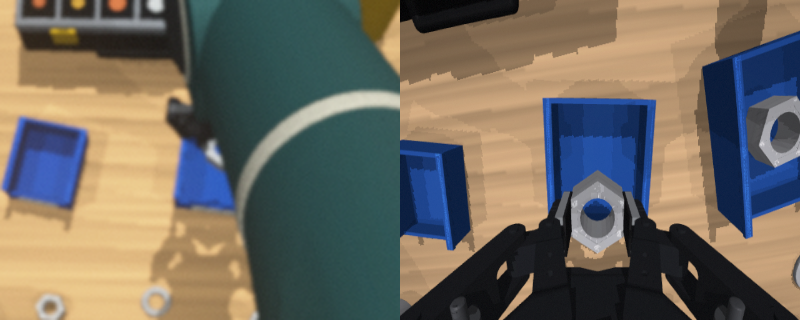

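The right half shows the nut held over the medium bin, centred sideways between the walls. I'll check its lengthwise position from the back rim corners, (229,122) and (408,125) in full wrist pixels.

Run:
```python
from hexm import *
m=np.load('w4.npy',allow_pickle=True).item()
A=onplane(m,231,123,46)[:2];B=onplane(m,407,126,46)[:2]; d=(A-B); L=np.hypot(*d); n=np.array([d[1],-d[0]])/L
print(A,B,L,np.degrees(np.arctan2(n[1],n[0])),'centre',(A+B)/2-n*60)
```

```text
[692.96080248  34.195114  ] [679.51117571 -70.41493601] 105.47110990224667 -7.326279069131489 centre [626.72582554 -10.45873897]
```

```bash
python3 -m crank '[[[0.5,-0.1,-2],0,0.7],[[0,0,-2.5],0,0.7],[[0,0,-2],0,0.7],[[0,0,-0.8],0,0.7],[[0,0,0],0,0.7]]'
python3 -m crank '[[[0,0,0],0,0.7],[[0,0,0],0,0.7]]'
```

```text
time_s: 10.53
position: [625.9, -10.1, 16.0]
orientation: [[0.994, -0.112, -0.002], [-0.112, -0.994, 0.0], [-0.003, -0.0, -1.0]]
wrist_force: [-0.8, 0.7, -1.3]
finger_gap: 39.4
grasp_force: 61.1
time_s: 10.7
position: [627.6, -10.7, 18.8]
orientation: [[0.994, -0.112, 0.002], [-0.112, -0.994, 0.0], [0.002, -0.0, -1.0]]
wrist_force: [0.1, -0.3, -0.9]
finger_gap: 39.9
grasp_force: 61.1
```

```bash
python3 -m crank '[[[0,0,-0.6],0,0.7],[[0,0,0],0,0.7],[[0,0,0],0,0.42],[[0,0,0],0,0.42],[[0,0,0],0,0.42]]'
python3 -m crank '[[[0,0,1],0,0.42],[[0,0,2],0,0.42],[[0,0,3],0,0.42],[[0,0,3],0,0.42],[[0,0,2],0,0.42]]'
```

```text
time_s: 11.12
position: [626.9, -11.2, 11.6]
orientation: [[0.994, -0.113, 0.0], [-0.113, -0.994, 0.0], [0.0, -0.0, -1.0]]
wrist_force: [-0.2, 0.4, -0.0]
finger_gap: 49.5
grasp_force: 0.0
time_s: 11.53
position: [627.5, -11.0, 124.9]
orientation: [[0.994, -0.113, 0.003], [-0.113, -0.994, 0.0], [0.003, -0.0, -1.0]]
wrist_force: [0.8, -0.4, -0.8]
finger_gap: 49.5
grasp_force: 0.0
```

```bash
python3 -m crank '[[[-2.3,2.6,1.1],0,0.42],[[-2.3,2.6,1.1],0,0.42],[[-2.3,2.6,1.1],0,0.42],[[-2.3,2.6,1.1],0,0.42],[[-2.3,2.6,1.1],0,0.42]]'
python3 -m crank '[[[-2.3,2.6,1.1],0,0.42],[[-2.3,2.6,1.1],0,0.42],[[-2.3,2.6,1.1],0,0.42],[[0,0,0],0,0.3],[[0,0,0],0,0.3]]'
python3 - <<'E'
from hexm import *
m=vision.camera_model('wrist');snap('wrist','w5.png'); np.save('w5.npy',m,allow_pickle=True); tool()
E
```

```text
time_s: 11.95
position: [510.4, 119.9, 177.6]
orientation: [[0.994, -0.113, 0.001], [-0.113, -0.994, -0.0], [0.001, -0.0, -1.0]]
wrist_force: [0.9, 1.1, 0.8]
finger_gap: 49.6
grasp_force: 0.0
time_s: 12.37
position: [442.0, 198.4, 210.8]
orientation: [[0.994, -0.11, 0.002], [-0.11, -0.994, 0.001], [0.002, -0.001, -1.0]]
wrist_force: [0.8, -0.5, -0.8]
finger_gap: 59.7
grasp_force: 0.0
t 12.42 pos [442.7 197.1 210.2] closing-axis deg 83.6 gap 59.6 F [ 0.5 -0.2  0.4]
```

View pics/w5.png

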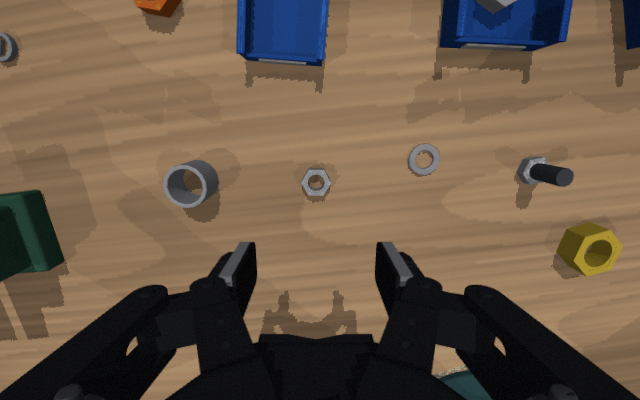

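The small nut is at (316,183), clear of the sleeve (192,184) and the small washer (424,159).

Run:
```python
from hexm import *
m=np.load('w5.npy',allow_pickle=True).item(); im=cv2.imread('pics/w5.png')[:,:,::-1].copy()
hexm(im,m,(316,183),16,r=24)
A=onplane(m,242,54,37)[:2];B=onplane(m,325,67,22)[:2];print(A,B)
```

```text
flat-normal deg 53.0 widths [29.9 29.6 29.3] centre [443.3 198.1]
[582.20073277 254.96674591] [563.62860912 175.13653033]
```

```bash
python3 -c "from h import *;print(np.round(get_obs()['joint_positions'],2))"
```

```text
[-0.17  0.21 -0.35  1.97  0.08  0.98 -2.24]
```

```bash
python3 -m crank '[[[0,0.1,0],0.12,0.3],[[0,0,-1],0.12,0.3],[[0,0,-2],0.12,0.3],[[0,0,-2],0.12,0.3],[[0,0,-2],0.12,0.3]]'
python3 -m crank '[[[0,0,-2],0.12,0.3],[[0,0,-2],0.12,0.3],[[0,0,-2],0.12,0.3],[[0,0,-1],0.12,0.3],[[0,0,-1],0.12,0.3]]'
python3 -m crank '[[[0,0,0],0.12,0.3],[[0,0,0],0.12,0.3],[[0,0,0],0.12,0.3],[[0,0,0],0,0.3],[[0,0,0],0,0.3]]'
```

```text
time_s: 12.83
position: [443.4, 196.7, 138.5]
orientation: [[0.882, 0.471, 0.0], [0.471, -0.882, -0.0], [0.0, 0.0, -1.0]]
wrist_force: [0.5, -0.4, -0.1]
finger_gap: 60.0
grasp_force: 0.0
time_s: 13.25
position: [442.9, 196.6, 58.0]
orientation: [[0.462, 0.887, -0.001], [0.887, -0.462, -0.001], [-0.001, -0.001, -1.0]]
wrist_force: [0.1, -0.2, 0.5]
finger_gap: 59.8
grasp_force: 0.0
time_s: 13.67
position: [443.1, 196.9, 59.0]
orientation: [[0.129, 0.992, -0.001], [0.992, -0.129, -0.0], [-0.0, -0.001, -1.0]]
wrist_force: [1.0, -0.9, 0.0]
finger_gap: 59.6
grasp_force: 0.0
```

```bash
python3 -m crank '[[[0,0.1,-2],0,0.3],[[0,0,-2],0,0.3],[[0,0,-1],0,0.3],[[0,0,-0.5],0,0.3],[[0,0,0],0,0.3]]'
python3 -m crank '[[[0,0,0],0,0.8],[[0,0,0],0,0.8],[[0,0,0],0,0.8],[[0,0,0],0,0.8],[[0,0,0],0,0.8]]'
python3 -c "from hexm import *;tool()"
```

```text
time_s: 14.08
position: [442.3, 198.7, 3.6]
orientation: [[0.125, 0.992, -0.001], [0.992, -0.125, -0.001], [-0.001, -0.001, -1.0]]
wrist_force: [0.3, 0.3, -0.6]
finger_gap: 59.8
grasp_force: 0.0
time_s: 14.5
position: [443.2, 199.0, 5.3]
orientation: [[0.124, 0.992, 0.001], [0.992, -0.124, 0.0], [0.0, 0.001, -1.0]]
wrist_force: [-3.3, -1.2, 10.4]
finger_gap: 28.2
grasp_force: 58.5
t 14.5 pos [443.2 199.    5.3] closing-axis deg 172.9 gap 28.2 F [-3.3 -1.2 10.4]
```

```bash
python3 -m crank '[[[0,0,1.5],0,0.8],[[0,0,2.5],0,0.8],[[0,0,3],0,0.8],[[0,0,3],0,0.8],[[0,0,1],0,0.8]]'
python3 - <<'E'
from hexm import *
m=np.load('w2.npy',allow_pickle=True).item()
im=cv2.imread('pics/w2.png')[80:210,415:550]; cv2.imwrite('pics/c6.png',cv2.resize(im,None,fx=4,fy=4,interpolation=cv2.INTER_CUBIC))
A=onplane(m,463,98,37)[:2];B=onplane(m,537,114,37)[:2]; d=(A-B); L=np.hypot(*d); n=np.array([d[1],-d[0]])/L
print(A,B,L,np.degrees(np.arctan2(n[1],n[0])),'centre',(A+B)/2-n*48); tool()
E
```

```text
time_s: 14.92
position: [444.0, 199.6, 118.3]
orientation: [[0.124, 0.992, 0.004], [0.992, -0.124, 0.001], [0.002, 0.004, -1.0]]
wrist_force: [1.2, 1.3, -0.3]
finger_gap: 28.2
grasp_force: 60.2
[676.11623312 244.10982164] [661.21149223 160.20892097] 85.214508359114 -10.07333277492286 centre [621.40379734 210.55497878]
t 14.92 pos [444.  199.6 118.3] closing-axis deg 172.9 gap 28.2 F [ 1.2  1.3 -0.3]
```

View pics/c6.png

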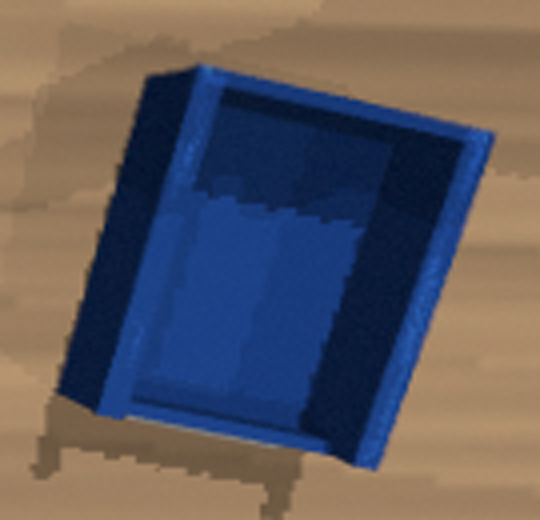

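The back corners confirm the small bin's centre at (621.5,210.5), with a rim 85 mm wide. Now moving there.

```bash
python3 -m crank '[[[2.7,0.2,0],0,0.8],[[3.8,0.3,0],0,0.8],[[3.8,0.2,0],0,0.8],[[3.8,0.2,0],0,0.8],[[3.7,0.2,0],0,0.8]]'
python3 -m crank '[[[0,0,-1],-0.04,0.8],[[0,0,-2],0,0.8],[[0,0,-2],0,0.8],[[0,0,0],0,0.8],[[0,0,0],0,0.8]]'
python3 - <<'E'
from hexm import *
tool();m=vision.camera_model('wrist'); w=snap('wrist','w7.png'); np.save('w7.npy',m,allow_pickle=True)
s=snap('side','s7.png')[:,:,::-1][150:290,140:320]
cv2.imwrite('pics/c7.png',np.hstack([cv2.resize(s,(400,311),interpolation=cv2.INTER_CUBIC),cv2.resize(w[:,:,::-1],(400,311))]))
E
```

```text
time_s: 15.33
position: [622.6, 209.4, 114.6]
orientation: [[0.125, 0.992, 0.001], [0.992, -0.125, -0.0], [-0.0, 0.001, -1.0]]
wrist_force: [-0.4, -0.2, 0.4]
finger_gap: 28.4
grasp_force: 60.2
time_s: 15.75
position: [620.2, 209.7, 64.1]
orientation: [[0.163, 0.987, -0.001], [0.987, -0.163, -0.0], [-0.001, -0.001, -1.0]]
wrist_force: [0.5, 0.6, 0.6]
finger_gap: 28.1
grasp_force: 60.2
t 15.75 pos [620.2 209.7  64.1] closing-axis deg 170.6 gap 28.1 F [0.5 0.6 0.6]
```

View pics/c7.png

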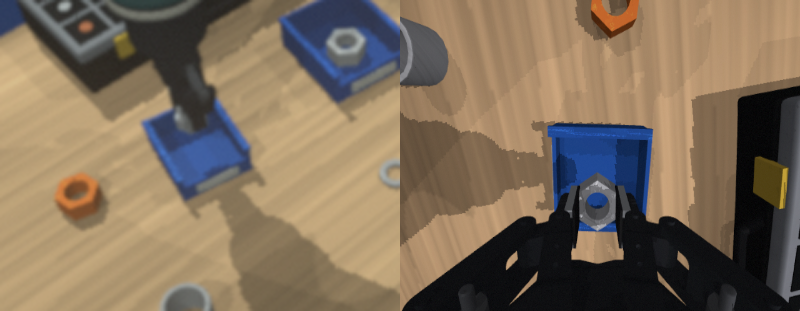

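The small nut is centred over its bin, and the medium nut lies flat in its own. Lowering now.

```bash
python3 -m crank '[[[0.1,0.05,-2],0,0.8],[[0,0,-2],0,0.8],[[0,0,-1],0,0.8],[[0,0,0],0,0.8],[[0,0,0],0,0.8]]'
python3 -m crank '[[[0,0,0],0,0.8],[[0,0,0],0,0.8]]'
```

```text
time_s: 16.27
position: [621.9, 210.6, 15.1]
orientation: [[0.163, 0.987, 0.0], [0.987, -0.163, 0.0], [0.0, 0.0, -1.0]]
wrist_force: [0.2, -0.6, -1.1]
finger_gap: 28.0
grasp_force: 60.2
time_s: 16.43
position: [622.4, 210.7, 15.7]
orientation: [[0.163, 0.987, 0.002], [0.987, -0.163, 0.001], [0.001, 0.002, -1.0]]
wrist_force: [0.3, 0.7, -0.3]
finger_gap: 28.5
grasp_force: 60.2
```

```bash
python3 -m crank '[[[0,0,-0.6],0,0.8],[[0,0,0],0,0.8],[[0,0,0],0,0.55],[[0,0,0],0,0.55],[[0,0,0],0,0.55]]'
python3 -m crank '[[[0,0,1],0,0.55],[[0,0,2],0,0.55],[[0,0,3],0,0.55],[[0,0,3],0,0.55],[[0,0,3],0,0.55]]'
python3 -m crank '[[[-3,0,2],0,0.55],[[-3,0,2],0,0.55],[[-3,0,2],0,0.55],[[-3,0,2],0,0.55],[[-3,0,0],0,0.55]]'
python3 -m crank '[[[0,3.5,0],0,0.55],[[0,3.5,0],0,0.55],[[0,3.5,0],0,0.55],[[0,3.5,0],0,0.55],[[0,3.5,0],0,0.55]]'
python3 - <<'E'
from hexm import *
snap('top','t8.png'); snap('side','s8.png')
a=cv2.imread('pics/t8.png')[90:290,130:480]; b=cv2.imread('pics/s8.png')[80:320,140:460]
cv2.imwrite('pics/c8.png',np.vstack([cv2.resize(a,(500,286)),cv2.resize(b,(500,310))])); tool()
E
```

```text
time_s: 16.85
position: [621.6, 210.3, 8.2]
orientation: [[0.163, 0.987, -0.0], [0.987, -0.163, -0.0], [-0.0, -0.0, -1.0]]
wrist_force: [0.5, -0.6, -0.2]
finger_gap: 38.5
grasp_force: 0.0
time_s: 17.27
position: [621.4, 210.5, 130.3]
orientation: [[0.163, 0.987, -0.0], [0.987, -0.163, 0.0], [0.0, -0.0, -1.0]]
wrist_force: [-0.7, 0.6, 0.2]
finger_gap: 38.3
grasp_force: 0.0
time_s: 17.68
position: [471.3, 211.2, 212.0]
orientation: [[0.163, 0.987, 0.005], [0.987, -0.163, 0.001], [0.002, 0.004, -1.0]]
wrist_force: [-0.4, 1.2, 0.2]
finger_gap: 38.6
grasp_force: 0.0
time_s: 18.1
position: [471.4, 386.9, 209.1]
orientation: [[0.164, 0.987, 0.001], [0.987, -0.164, -0.0], [0.0, 0.001, -1.0]]
wrist_force: [0.3, -0.3, 0.6]
finger_gap: 38.5
grasp_force: 0.0
t 18.2 pos [469.4 390.8 208.9] closing-axis deg 170.9 gap 38.1 F [-1.  -0.1  0.3]
```

View pics/c8.png

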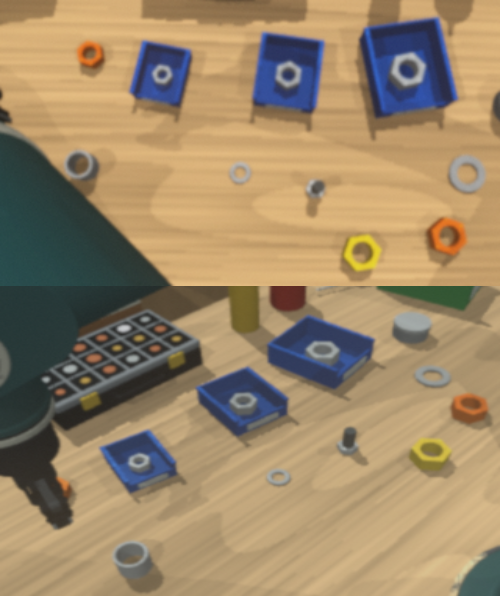

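All three nuts lie flat in the right bins, and the washers, sleeve, bolt and look-alikes haven't moved. Next I let the arm settle and hand in.

```bash
python3 -m crank '[[[0,0,0],0,0.55],[[0,0,0],0,0.55],[[0,0,0],0,0.55],[[0,0,0],0,0.55]]' >/dev/null
python3 -c "from plant import workorder;print(workorder.hand_in())"
```

```text
the job is handed in; nothing more can be done
None
```

The large, medium and small nuts each lie flat in their matching bin, placed in that order with nothing else moved, and the job was handed in at about 18.5 s; the hand-in gave no verdict.

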